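# Dark reference on a tilted sensor stage

## Robot

A 7-joint arm with a two-finger parallel gripper is mounted at the origin on a cart in front of the work surface, level with it; the furniture and walls round the work are solid. World frame = base frame: x ahead of the robot, y to its left, z up, the work surface at z = 0. Lengths are in m, angles in rad, forces in N, time in s.
With the tool pointing down it reaches from about 0.375 to 0.925 m from the base axis. Payload 3.1 kg.
Tool frame: the origin (TCP) lies between the finger pads; the fingertips stand 19 mm ahead of it and the grasp point (between the pads) is the TCP; z points along the fingers, y is the line along which they close (so a half turn about z gives the same grasp; the last joint's range is limited). The gripper opens to 85 mm and grips with 20 to 120 N. Pads are 22 mm wide; open, the fingers measure 114 mm over their backs; the gripper's body (76 mm by 85 mm) begins 54 mm behind the grasp point. The pads swing forward as they close: fully open they stand 13 mm farther back than shut.
Start: joints at [1.163, 0.383, 0.044, 1.598, -0.018, 1.161, -0.05], TCP at [0.198, -0.619, 0.213] pointing down, gripper open.
Joint ranges: [-2.61, 2.61], [-0.41, 2.15], [-1.48, 1.57], [0, 2.5], [-1.57, 4.71], [0.05, 1.97], [-2.85, 2.85]. Speed limits (rad/s): [2.79, 2.79, 3.14, 3.14, 3.14, 3.14, 3.14].

## Interface

Orientations are given as a unit quaternion [x, y, z, w].
In Python, from bench import move_ptp, movel, move_j, move_gripper, pause, inverse_kinematics, read_camera, camera_params, MotionError, sign_off, look_for, tip_of, read_time_s, read_qpos, read_joint_vel, read_effort, read_eef_pos, read_tcp_rot, read_ft_force, read_ft_torque, read_finger_gap, read_grasp_force gives the robot as it stands. Calls block until the motion is done:
- move_ptp(position, orientation): joint-space move of the TCP to a pose.
- movel(position, orientation=None, speed=0.15): straight line of the TCP; orientation=None keeps the orientation; speed is the mean speed in m/s.
- move_j(angles): joint-space move.
- move_gripper(opening, effort=None): finger opening in m; effort is the grip in N (None keeps the last); returns when the fingers have stopped.
- pause(seconds).
- inverse_kinematics(position, orientation): joint angles nearest the present ones, or None.
- read_camera(name): name is "scene" or "top" or "wrist"; returns the picture (480x640x3 uint8, red, green, blue); there is no depth.
- camera_params(name): a dict with "K" (3x3 intrinsics, pixels), "camera_from_world" (4x4, takes a point from world to camera coordinates). Camera axes: x right, y down, z forward; pixel columns grow to the right and rows downward; lengths in m; the calibration is good to about 2 mm. A picture is of the moment at which its call begins: read the wrist's pose just before it. camera_params takes no time and is no camera call; for the wrist camera it gives the pose at the moment of the call.
A pose or a line that the arm cannot do raises MotionError and nothing moves.
- sign_off(): hands the job in; it is judged then, once.
Trained networks look in the newest picture that a camera, given by its name, has taken for a name from the list of things; names that differ only in an ending like _2 or _b are one class to them, and where a whole thing is asked for, a point or a joint stands for the part that bears it (a point fixed in the world has none). Each returns a list of dicts, best first, with "confidence" (0 to 1); they miss things now and then, are a little off and sometimes report something else, mostly with a low value. They report only what shows in the picture. A call takes as long as a camera call. They do not tell look-alikes from the thing itself.
- look_for(camera, name): "at" ([column, row] in pixels, amid what is visible of it).
- tip_of(camera, name): "at" ([column, row] in pixels: a listed point, or the origin of a listed thing).
Readings, each from a call of its own:
- read_time_s(): time.
- read_qpos(): joint angles.
- read_joint_vel(): joint speeds.
- read_effort(): joint torques, N m.
- read_eef_pos(): TCP position.
- read_tcp_rot(): TCP orientation.
- read_ft_force(): force on the tool from outside, world axes, zero at the start.
- read_ft_torque(): the same for the moment, N m.
- read_finger_gap(): finger opening in m.
- read_grasp_force(): force on a finger pad.
Only numpy, scipy, OpenCV 4.12 (cv2) and the standard library are available. Lean on these libraries where they do the work, as an engineer would, in place of code of your own. Each camera call takes 0.05 s, during which the arm holds its last target. There are 200 camera calls.

## Task

Take a dark reference on the tilting sensor stage: turn the lamp dimmer fully anticlockwise to its end stop, then pick up the blanking slide by its grip rib and lay it flush on the stage's sloped face, centred over the lens and square with it, long side along long side. Press gently until the sprung face has sunk about half of its 10 mm travel, and finish like that, the gripper still holding the slide flush and pressed: do not let go. Leave the tumbler, the tape roll and the screwdriver where they are.

Things in the scene. Friction and masses are not known exactly. Their poses are not given: they have to be found in the camera images.
- dimmer_grip (a point): On the axis of the lamp dimmer, a black bar knob (bar 42 mm long, 14 mm wide) on a grey box 100 x 100 x 32 mm, fixed to the worktop at a varying place and yaw. The point is 69 mm above the worktop; the bar's free sides reach from 46 to 76 mm. x lies along the bar, z is up; it turns with the knob.
- dimmer (a joint): Angle of the dimmer knob, rad: 0 = end stop, fully anticlockwise seen from above (lamp off); it grows clockwise, to 1.6 at most, and starts between 0.5 and 1.3. The knob stays where it is left; friction about 0.04 N m.
- slide: Blanking slide, loose, 0.12 kg, lying flat on the worktop: steel plate 60 (x) x 80 (y) x 6 (z) mm with a black upright grip rib in its middle, 40 mm long along x, 14 mm thick in y, top 42 mm above the plate's underside. Origin: centre of the underside; x along the rib, y along the long side, z up on the rib's side.
- stage: Sensor stage, fixed to the worktop at a varying place and yaw: foot plate 130 x 126 x 10 mm, two grey cheeks and between them a block on a level trunnion (along y, 58 mm up), locked stiffly at some slope, carrying the sprung aluminium face. Origin: centre of the foot's underside; x away from the robot at yaw 0, z up.
- face_centre (a point): Centre of the outer surface of the sloped face (80 mm in x, up the slope, x 104 mm in y, level; round dark lens 32 mm in its middle), 38 mm from the trunnion axis when out. z is the outward normal; it leans from vertical towards the robot (the stage's -x) by 0.2 to 0.52 rad. The point moves in with the face.
- stage_face (a joint): How far the sprung face has been pressed in along its normal, m: 0 = out, 0.010 = bottomed. The spring takes about 2.3 N to start and 1.2 N more per mm (about 8 N at half travel).
- tumbler: Bystander: clear tumbler, 66 mm across, 85 mm tall, beyond the work. Origin: centre of its underside.
- tape_1: Bystander: roll of brown packing tape lying flat, 96 mm across, 48 mm tall. Origin: centre of its underside.
- screwdriver: Bystander: screwdriver with red handle, 219 mm long, 28 mm thick, lying on the worktop. Origin: centre of its underside.
Not all that is in view belongs to the job. Leave any blue look-alike of the part that bears dimmer_grip alone.

How it is judged:
On the way, in this order (a step that is already met when the one before it is completed fails the run):
1. the dimmer is at its anticlockwise stop, the slide still on the worktop (value of joint dimmer below 0.07 rad and height (world z) of slide below 0.02 m), for 0.2 s.
2. the slide is lifted in the gripper (height (world z) of slide above 0.03 m and contact force between the fingers and slide above 2 N and contact force between slide and stage below 0.1 N), for 0.2 s.
At the end, for the whole second after the job is handed in: Dimmer within 0.09 rad of its anticlockwise stop; slide still gripped, underside on the face (within 3 mm, 0.035 rad of flush; centred to 10 mm up the slope, 12 mm across; square to 0.12 rad), pressed with 3 to 20 N so that the face is 2.5 to 8 mm in; at rest (value of joint dimmer below 0.09 rad and x of slide in the frame of face_centre between -0.01 and 0.01 m and y of slide in the frame of face_centre between -0.012 and 0.012 m and z of slide in the frame of face_centre between -0.003 and 0.003 m and angle between the z axis of slide and the z axis of face_centre, either way round below 0.035 rad and angle between the x axis of slide and the x axis of face_centre, either way round below 0.12 rad and value of joint stage_face between 0.0025 and 0.008 m and contact force between slide and stage between 3 and 20 N and contact force between the fingers and slide above 2 N and height (world z) of slide above 0.06 m and linear speed of slide below 0.02 m/s); the arm keeps its last pose, push and grip.
It fails at once if the slide or the gripper is pressed on the stage with more than 30 N (contact force between any of slide, the arm and stage above 30 N).
It fails at once if a bystander (tumbler, tape roll, screwdriver) is moved (distance of any of tumbler, tape_1, screwdriver from where it was at the start of the episode above 0.02 m).
It also fails if it takes over 58 s, if anything falls off the work surface, if the arm or the gripper's body presses on something with over 40 N, if the wrist force passes 120 N, or if a joint passes its speed limit or range.

## Working session

There is one attempt and no reset: what is moved stays moved. The work goes in short steps, each a Python script; the robot and the scene stay as the last script left them, time stands still between calls to the robot, and variables do not carry over. Pictures are saved under pics/ and viewed, at most 10 in all, crops included, and the job is handed in when it is done.

```bash
ls; mkdir -p pics
python3 - <<'E'
from bench import *
import cv2,numpy as np
ims=[]
for c in ["scene","top"]:
    im=read_camera(c); cv2.imwrite(f"pics/{c}0.png",im[:,:,::-1])
    p=camera_params(c); print(c,np.round(p["K"],1).tolist(),np.round(p["camera_from_world"],3).tolist())
    for n in ["dimmer_grip","slide","stage","face_centre","tumbler","tape_1","screwdriver"]:
        for f in (look_for,tip_of):
            print(c,n,f.__name__,[(np.round(d["at"]).tolist(),round(d["confidence"],2)) for d in f(c,n)[:3]])
print(read_time_s(),read_tcp_rot(),read_ft_force())
E
```

```text
pics
scene [[502.7, 0.0, 324.2], [0.0, 502.7, 230.6], [0.0, 0.0, 1.0]] [[-0.781, -0.625, 0.012, 0.47], [-0.454, 0.555, -0.697, 0.28], [0.429, -0.549, -0.717, 0.917], [0.0, 0.0, 0.0, 1.0]]
scene dimmer_grip call [([271.0, 287.0], 0.92), ([331.0, 331.0], 0.92)]
scene dimmer_grip call [([270.0, 279.0], 0.95), ([334.0, 324.0], 0.8)]
scene slide call [([402.0, 192.0], 0.55)]
scene slide call [([398.0, 194.0], 0.79)]
scene stage call [([334.0, 240.0], 0.75)]
scene stage call [([330.0, 247.0], 0.8)]
scene face_centre call [([336.0, 223.0], 0.8)]
scene face_centre call [([337.0, 221.0], 0.97)]
scene tumbler call [([229.0, 236.0], 0.57)]
scene tumbler call [([231.0, 254.0], 0.94)]
scene tape_1 call [([337.0, 171.0], 0.86), ([272.0, 285.0], 0.54)]
scene tape_1 call [([339.0, 179.0], 0.93)]
scene screwdriver call [([195.0, 354.0], 0.93)]
scene screwdriver call [([176.0, 347.0], 0.97), ([337.0, 221.0], 0.66)]
top [[526.0, 0.0, 318.8], [0.0, 526.0, 240.8], [0.0, 0.0, 1.0]] [[-0.024, -0.999, -0.023, 0.091], [-0.998, 0.026, -0.065, 0.545], [0.066, 0.021, -0.998, 1.384], [0.0, 0.0, 0.0, 1.0]]
top dimmer_grip call [([260.0, 235.0], 0.65), ([264.0, 293.0], 0.47)]
top dimmer_grip call [([261.0, 234.0], 0.79), ([261.0, 294.0], 0.69)]
top slide call [([431.0, 245.0], 0.89)]
top slide call [([430.0, 248.0], 0.93)]
top stage call [([337.0, 234.0], 0.67)]
top stage call [([339.0, 238.0], 0.88)]
top face_centre call [([336.0, 238.0], 0.81)]
top face_centre call [([336.0, 237.0], 0.56)]
top tumbler call [([276.0, 170.0], 0.91)]
top tumbler call [([280.0, 178.0], 0.89), ([197.0, 212.0], 0.47)]
top tape_1 call [([275.0, 171.0], 0.61), ([413.0, 172.0], 0.57)]
top tape_1 call [([410.0, 186.0], 0.68), ([195.0, 215.0], 0.49)]
top screwdriver call [([195.0, 233.0], 0.92)]
top screwdriver call [([193.0, 214.0], 0.69)]
1.5 [9.88027217e-01 1.54279673e-01 9.32557281e-06 1.64833602e-05] [ 0.74681218  0.37726103 -0.26750743]
```

View pics/scene0.png

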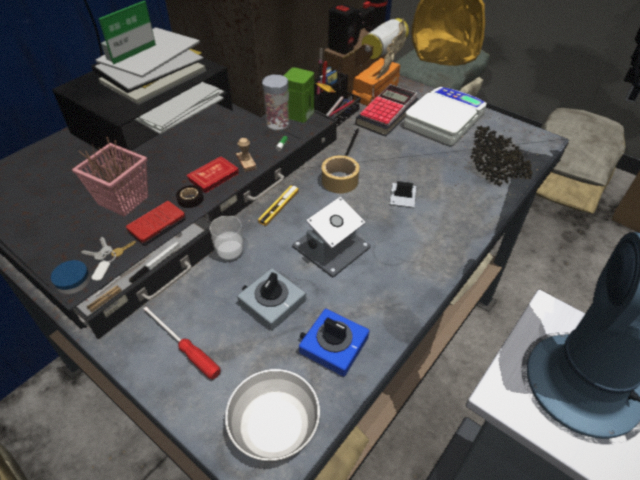

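Run:
```python
import cv2
im=cv2.imread("pics/top0.png")[150:320,165:465]
cv2.imwrite("pics/topc.png",cv2.resize(im,None,fx=2.66,fy=2.66,interpolation=cv2.INTER_CUBIC))
```

```text
(no output)
```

View pics/topc.png

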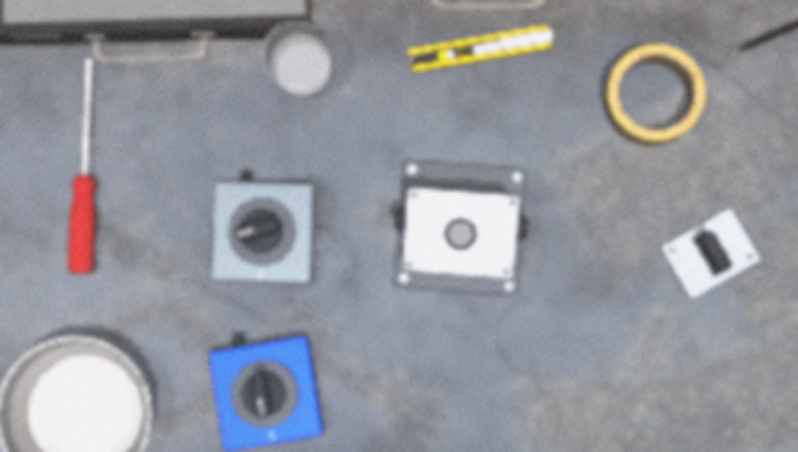

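The scene shows two knobs: one on a grey box at top (261,234) / scene (271,287), and a blue look-alike at top (264,294) / scene (331,331). The task asks for a grey box, so the dimmer is the first one, and the enlarged crop confirms it. The stage is at top (337,237), the slide at (431,246), and the bystanders are clear of all three. Next I'll take wrist views.

```bash
cat > h.py <<'E'
from bench import *
import cv2,numpy as np
from scipy.spatial.transform import Rotation as R
from scipy.optimize import least_squares
def ray(p,uv,z):
    T=p["camera_from_world"];K=p["K"];T=np.array(T);Rm=T[:3,:3];c=-Rm.T@T[:3,3]
    d=Rm.T@np.linalg.inv(K)@np.array([uv[0],uv[1],1.]);return c+d*(z-c[2])/d[2]
def proj(p,X):
    T=np.array(p["camera_from_world"]);q=np.atleast_2d(X)@T[:3,:3].T+T[:3,3];q=q@np.array(p["K"]).T
    return q[:,:2]/q[:,2:]
def down(yaw): # tool z down, tool y axis at angle yaw+90deg... tool x along yaw
    return (R.from_euler('z',yaw)*R.from_quat([1,0,0,0])).as_quat()
E
python3 - <<'E'
from h import *
import json
p=camera_params("top")
D=ray(p,(261,234.5),.072);S=ray(p,(336,237),.09);L=ray(p,(430,247),.02)
print(D,S,L)
np.set_printoptions(precision=4,suppress=True)
for n,t in (("L",L),("S",S),("D",D)):
    move_ptp([t[0]-.06,t[1],.30],down(0)) 
    pr=camera_params("wrist"); im=read_camera("wrist"); np.savez(f"w{n}.npz",im=im,K=pr["K"],T=pr["camera_from_world"])
    cv2.imwrite(f"pics/w{n}.png",im[:,:,::-1])
    T=np.array(pr["camera_from_world"]);print(n,read_eef_pos(),"cam",-T[:3,:3].T@T[:3,3],T[2,:3],proj(pr,t),read_time_s(),read_qpos())
ims=[cv2.resize(np.load(f"w{n}.npz")["im"][:,:,::-1],(400,300)) for n in "LSD"]
cv2.imwrite("pics/all.png",np.vstack([np.hstack(ims[:2]),np.hstack([ims[2],ims[2]*0])]))
E
```

```text
[0.56354194 0.22470256 0.072     ] [0.55083021 0.03223376 0.09      ] [ 0.52293545 -0.21668884  0.02      ]
L [ 0.4623 -0.2182  0.2997] cam [ 0.537  -0.2188  0.4608] [-0.2899  0.0002 -0.9571] [[315.0312 134.27  ]] 3.3333 [ 0.5892  0.0631 -0.2385  1.8076  0.0159  1.2731 -1.2269]
S [0.4911 0.0294 0.2998] cam [0.5656 0.0293 0.4609] [-0.2897 -0.0003 -0.9571] [[313.3714 137.9197]] 4.3667 [ 0.3286  0.0362 -0.4799  1.8379  0.0184  1.272  -1.7317]
D [0.5048 0.221  0.2995] cam [0.5791 0.2213 0.4606] [-0.2898 -0.0012 -0.9571] [[312.5982 137.9769]] 5.2083 [ 0.0974  0.1857 -0.6575  1.7042  0.1195  1.2932 -2.1609]
```

View pics/all.png

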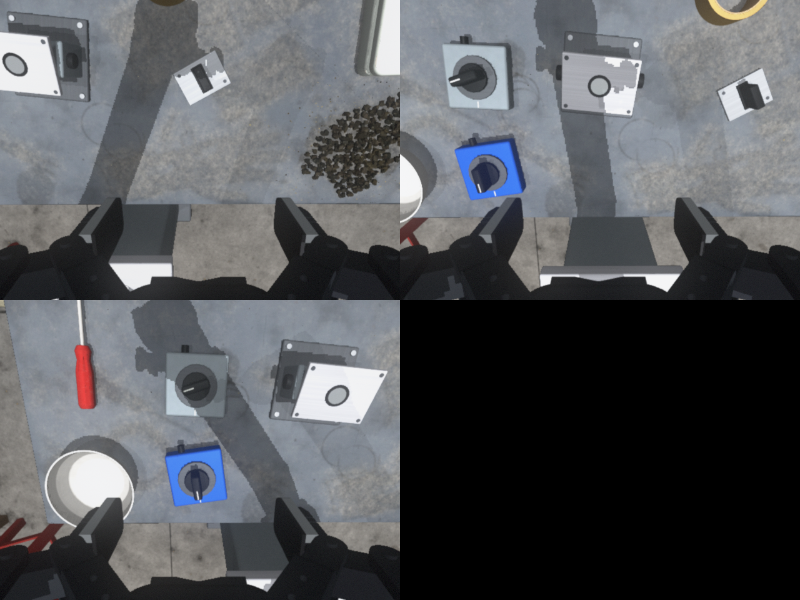

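The wrist views show the slide, stage and grey dimmer clearly. I'll enlarge them to pick out corners.

Run:
```python
import cv2,numpy as np
def crop(n,x,y,w):
    h=w*3//4;im=np.load(f"w{n}.npz")["im"][y:y+h,x:x+w,::-1].astype(float)
    im=np.clip(im*1.2,0,255).astype(np.uint8)
    im=cv2.resize(im,(400,300),interpolation=cv2.INTER_CUBIC);s=400/w
    for g in range(0,w,20):
        cv2.putText(im,str(x+g),(int(g*s),8),0,.3,(0,0,255),1);cv2.line(im,(int(g*s),8),(int(g*s),14),(0,0,255),1)
        if g<h: cv2.putText(im,str(y+g),(0,int(g*s)+4),0,.3,(0,0,255),1)
    return im
a=np.vstack([np.hstack([crop("S",240,70,160),crop("D",420,50,200)]),np.hstack([crop("L",265,70,120),crop("D",250,70,132)])])
cv2.imwrite("pics/crops.png",a)
```

```text
(no output)
```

View pics/crops.png

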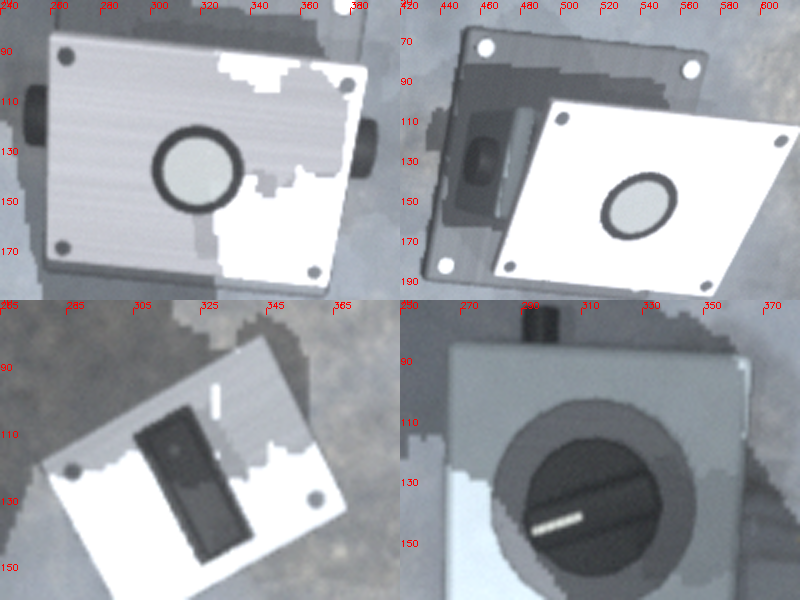

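```bash
cat > fit.py <<'E'
from h import *
np.set_printoptions(precision=4,suppress=True)
def cam(n): d=np.load(f"w{n}.npz");return dict(K=d["K"],camera_from_world=d["T"])
C={n:cam(n) for n in "LSD"}
def rz(a): return R.from_euler('z',a)
def stage(q):
    x,y,yaw,t=q[:4]; Rs=rz(yaw); Rf=Rs*R.from_euler('y',-t)
    c=np.array([x,y,.058])+Rf.apply([0,0,.038]); return Rs,Rf,c
fc=np.array([[40,52,0],[40,-52,0],[-40,-52,0],[-40,52,0],[0,0,0]])/1e3
oS=np.array([[260.4,83.2],[386.8,96.8],[371.2,184.8],[258.8,174.4],[319.2,137.6]])
oD=np.array([[495.5,100],[620,113.5],[576.5,198.5],[467,186],[539.5,153]])
ft=np.array([[65,63,10],[65,-63,10],[-65,63,10]])/1e3; oF=np.array([[453,63.5],[573.5,76],[431,189]])
def res(q):
    Rs,Rf,c=stage(q);X=Rf.apply(fc)+c
    return np.concatenate([proj(C["S"],X)-oS,proj(C["D"],X)-oD,proj(C["D"],Rs.apply(ft)+[q[0],q[1],0])-oF]).ravel()
s=least_squares(res,[.55,.03,0,.35],loss='soft_l1');print("stage",s.x,"\n",s.fun.reshape(-1,2));print(stage(s.x)[2])
pl=np.array([[30,40,6],[30,-40,6],[-30,-40,6],[-30,40,6]])/1e3
# slide: rib along x; plate corners seen: left, top, right
rb=np.array([[20,7,42],[20,-7,42],[-20,-7,42],[-20,7,42]])/1e3
oP=np.array([[277,118.6],[344.5,80.8],[369.1,133]]);oR=np.array([[305.5,111.1],[322,101.5],[340.9,140.5],[325.9,149.2]])
def resL(q):
    r=rz(q[2]);o=[q[0],q[1],0];return np.concatenate([proj(C["L"],r.apply(pl[:3])+o)-oP,proj(C["L"],r.apply(rb)+o)-oR]).ravel()
sl=least_squares(resL,[.52,-.217,.45]);print("slide",sl.x,"\n",sl.fun.reshape(-1,2))
bx=np.array([[50,50,32],[50,-50,32]])/1e3;oB=np.array([[265.8,84.5],[363.9,88.2]])
b=least_squares(lambda q:(proj(C["D"],rz(q[2]).apply(bx)+[q[0],q[1],0])-oB).ravel(),[.56,.22,0]);print("box",b.x,b.fun)
for z in (.04,.05,.076): print(z,ray(C["D"],(313.7,138.3),z))
a=ray(C["D"],(250+131/3.03,70+233/3.03),.076);e=ray(C["D"],(250+181/3.03,70+216/3.03),.076)
print("pointer dir deg",np.degrees(np.arctan2(*(a-e)[[1,0]])))
np.savez("fit.npz",stage=s.x,slide=sl.x,box=b.x)
E
python3 fit.py
```

```text
stage [ 0.563   0.0265 -0.0985  0.3184] 
 [[-1.695   0.0566]
 [ 0.4861 -0.4352]
 [-0.2657  0.3753]
 [-0.9207 -0.0302]
 [-0.5212  0.1205]
 [ 0.3882  0.1544]
 [ 0.8273 -0.5865]
 [ 0.2237  0.3379]
 [-0.5139  2.3143]
 [-0.4393 -0.1408]
 [ 0.6536 -0.7471]
 [ 2.451  -0.4625]
 [ 0.1555  1.7325]]
[0.5511 0.0276 0.0941]
slide [ 0.5313 -0.2254  0.4861] 
 [[-0.6426 -0.5618]
 [-0.3713 -1.0417]
 [ 0.5678  0.2101]
 [ 2.2169 -0.4603]
 [-1.4527  1.942 ]
 [-1.3699  0.8311]
 [ 1.0333 -1.0278]]
box [ 0.5605  0.2244 -0.0385] [-2.3846  0.0065  2.3933  0.1553]
0.04 [0.5619 0.2239 0.04  ]
0.05 [0.5624 0.2238 0.05  ]
0.076 [0.5634 0.2237 0.076 ]
pointer dir deg 108.022640169492
```

Run:
```python
from h import *
np.set_printoptions(precision=3,suppress=True)
P=np.array([.562,.224])
best=None
for k in (0,np.pi):
    a0=np.radians(108)+k; q=[inverse_kinematics([*P,.069],down(a0+d)) for d in (0,.4,.8,1.3)]
    q7=[None if x is None else round(float(x[6]),2) for x in q];print(k,q7)
    if None not in q7 and (best is None or max(map(abs,q7))<best[0]): best=(max(map(abs,q7)),a0)
a0=best[1]; print(best)
move_gripper(.055,30)
move_ptp([*P,.14],down(a0)); movel([*P,.069],speed=.1)
print(read_ft_force(),read_qpos()[6])
t0=read_ft_torque()
move_gripper(0,30); print("gap",read_finger_gap(),read_grasp_force(),read_ft_torque(),read_ft_force())
for d in np.arange(.2,1.5,.1):
    try: move_ptp([*P,.069],down(a0+d))
    except MotionError as e: print(e);break
    t=read_ft_torque();print(round(d,2),t,read_ft_force(),R.from_quat(read_tcp_rot()).as_matrix()[:2,0],read_time_s())
    if abs(t[2])>.6 and d>.9: break
```

```text
0 [-0.52, -0.15, 0.21, 0.53]
3.141592653589793 [-2.84, -2.75, -2.73, -2.25]
(0.53, np.float64(1.8849555921538759))
[ 0.162 -0.201  0.219] -0.5108853597126829
gap -0.00023274496037806143 0.0 [-0.057  0.004  0.043] [-0.865  0.417 -0.463]
0.2 [-0.012  0.033 -0.036] [-0.108  0.243  0.049] [-0.488  0.873] 8.8417
0.3 [ 0.037 -0.06  -0.003] [ 0.492 -0.176 -0.546] [-0.573  0.82 ] 9.0917
0.4 [ 0.018  0.013 -0.01 ] [-0.8    0.251 -0.348] [-0.651  0.759] 9.3417
0.5 [-0.034 -0.026  0.003] [-0.124  0.496  0.582] [-0.724  0.69 ] 9.5917
0.6 [ 0.001 -0.063  0.011] [-0.071  0.005  1.202] [-0.789  0.614] 9.8417
0.7 [-0.013  0.024 -0.031] [ 0.715 -0.044  0.687] [-0.846  0.533] 10.0917
0.8 [0.016 0.018 0.045] [-0.392 -0.248  1.04 ] [-0.895  0.445] 10.3417
0.9 [ 0.01  -0.007 -0.02 ] [-0.542  0.328 -0.625] [-0.935  0.354] 10.5917
1.0 [-0.03  -0.011  0.011] [ 1.141 -0.292 -0.019] [-0.966  0.259] 10.8417
1.1 [-0.015 -0.004 -0.041] [-0.32   0.647  1.033] [-0.987  0.161] 11.0917
1.2 [-0.031 -0.009 -0.001] [-0.99  -0.765  0.593] [-0.998  0.062] 11.3417
1.3 [0.051 0.01  0.01 ] [-0.812  0.106  0.266] [-0.999 -0.038] 11.5917
1.4 [ 0.005 -0.016  0.04 ] [-0.415  0.806  0.05 ] [-0.99  -0.138] 11.8417
```

The gripper closed on nothing. I'll back up and look.

Run:
```python
from h import *
np.set_printoptions(precision=4,suppress=True)
print(read_eef_pos(),read_finger_gap())
w=read_camera("wrist");s=read_camera("scene")
p=camera_params("wrist");T=p["camera_from_world"]
print(proj(p,[[.562,.224,.069],[.562,.224,.0]]),proj(camera_params("scene"),[.562,.224,.069]))
a=cv2.resize(w,(400,300)); c=s[190:340,180:380]
cv2.imwrite("pics/miss.png",np.hstack([a,cv2.resize(c,(400,300))])[:,:,::-1])
np.savez("wm.npz",im=w,K=p["K"],T=T)
```

```text
[0.562 0.224 0.069] 0.00020958231117367248
[[318.8559 299.8786]
 [318.4401 250.8122]] [[269.3763 281.7508]]
```

View pics/miss.png

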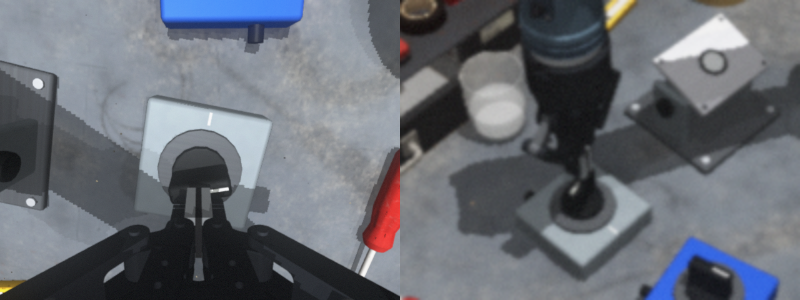

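Run:
```python
import cv2,numpy as np
im=np.load("wm.npz")["im"][170:380,200:440,::-1]
im=np.clip(255*(im/255.)**.55,0,255).astype(np.uint8)
cv2.imwrite("pics/miss2.png",cv2.resize(im,None,fx=2.8,fy=2.8,interpolation=cv2.INTER_CUBIC))
```

```text
(no output)
```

View pics/miss2.png

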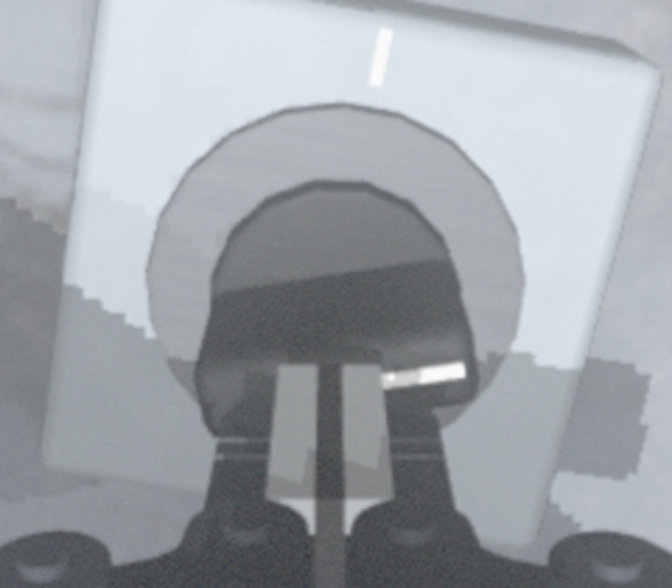

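The picture shows the closed fingertips above the bar, not around it: the visible tips end at about row 365 of the crop, over the bar top. The wrist-camera geometry also puts the real tips about 20-40 mm short of where the notes say they are. I'll measure this with a guarded touch on the bar top, which is 76 mm up.

```bash
cat >> h.py <<'E'
def touch(pos,dirn,maxd,thr=3.,step=.003,speed=.04):
    "step along dirn until force rise > thr; returns travelled"
    pos=np.array(pos,float);dirn=np.array(dirn,float)
    f0=np.mean([read_ft_force() for _ in range(5)],0)
    n=0
    while n*step<maxd:
        n+=1; movel(pos+dirn*n*step,speed=speed)
        f=-np.dot(np.mean([read_ft_force() for _ in range(3)],0)-f0,dirn)
        if f>thr: return n*step,f
    return None,f
E
python3 - <<'E'
from h import *
print(camera_params("wrist")["K"][0])
p=read_eef_pos();print(touch(p,[0,0,-1],.045),read_eef_pos(),read_ft_force(),read_time_s())
E
```

```text
[412.91640278   0.         317.25230046]
(0.015, np.float64(18.783505035378447)) [0.56284543 0.22472826 0.05755791] [-4.11314153 -3.30460183 18.55202914] 13.1917
```

The bar top (76 mm) is felt at TCP z ≈ 0.0575, so the real tips sit about 18.5 mm behind the reported TCP, not 19 mm ahead of it. That makes the true grasp point the reported TCP minus 37.5 mm along tool z. I'll use this correction everywhere.

```bash
cat >> h.py <<'E'
OFF=.0375
def tp(g,q): return np.array(g,float)+OFF*R.from_quat(q).apply([0,0,1])  # real grasp point -> reported TCP
E
python3 - <<'E'
from h import *
np.set_printoptions(precision=3,suppress=True)
P=[.562,.224,.069]; a0=np.radians(108)
movel(np.array(read_eef_pos())+[0,0,.04],speed=.15)
q=down(a0); move_gripper(.045,30); move_ptp(tp([.562,.224,.095],q),q)
f0=read_ft_force(); movel(tp(P,q),speed=.06); f=read_ft_force(); print("f",f-f0,read_eef_pos())
if abs(f-f0).max()<5:
    move_gripper(0,30); print("gap",read_finger_gap(),read_grasp_force(),read_ft_torque(),read_ft_force(),read_time_s())
E
```

```text
f [ 0.482 -1.061 -0.772] [0.562 0.224 0.031]
gap 0.013198017682308735 32.24484980106354 [-0.15   0.318 -0.004] [-1.532 -0.311  3.084] 16.2583
```

Gripped, with a 13-14 mm gap. Now I'll turn it anticlockwise.

Run:
```python
from h import *
np.set_printoptions(precision=3,suppress=True)
P=[.562,.224,.069]; a0=np.radians(108)
for d in [.3,.6,.9,1.05,1.12,1.19,1.26,1.33,1.4]:
    q=down(a0+d); move_ptp(tp(P,q),q)
    t=np.mean([read_ft_torque() for _ in range(3)],0);m=R.from_quat(read_tcp_rot()).as_matrix()
    print(d,t,read_ft_force(),round(np.arctan2(m[1,0],m[0,0])%6.283-a0,3),read_finger_gap(),read_time_s())
    if abs(t[2])>.45 and d>.9: break
```

```text
0.3 [-0.132  0.339  0.016] [-1.939 -0.642  4.135] 0.297 0.013327263538960762 16.6167
0.6 [-0.043  0.246  0.047] [-1.151 -0.118  4.343] 0.597 0.013576338624504143 16.975
0.9 [0.009 0.154 0.06 ] [-1.88  -0.344  4.998] 0.898 0.01336093196835373 17.3333
1.05 [0.158 0.11  0.052] [-1.068  0.669  4.295] 1.048 0.013271054582464479 17.5917
1.12 [ 0.284 -0.013  0.067] [0.058 1.251 3.977] 1.119 0.013702152331699356 17.8417
1.19 [ 0.329 -0.009  0.06 ] [0.359 1.525 4.644] 1.189 0.013419453054326416 18.0917
1.26 [ 0.503 -0.002 -1.077] [0.353 2.032 5.232] 1.253 0.013711867156057326 18.3417
```

The torque jumps to 1.08 N m at d=1.26, so the knob is at its stop. I'll release, check it, and go to the slide.

Run:
```python
from h import *
np.set_printoptions(precision=3,suppress=True)
F=np.load("fit.npz");x,y,yaw=F["slide"];sx,sy,syaw,tilt=F["stage"]
move_gripper(.045); movel(np.array(read_eef_pos())+[0,0,.12],speed=.2)
read_camera("wrist"); w=read_camera("wrist");p=camera_params("wrist");np.savez("wk.npz",im=w,K=p["K"],T=p["camera_from_world"])
uv=proj(p,[.562,.224,.06])[0];print(uv)
u,v=np.clip(uv.astype(int),[100,75],[540,405]);cv2.imwrite("pics/knob.png",cv2.resize(w[v-75:v+75,u-100:u+100,::-1],(600,450)))
Rf=R.from_euler('z',syaw)*R.from_euler('y',-tilt)
for k in (0,np.pi):
    qp=down(yaw+k); qs=(Rf*R.from_euler('z',k)*R.from_quat([1,0,0,0])).as_quat()
    a=inverse_kinematics(tp([x,y,.029],qp),qp); c=np.array([sx,sy,.058])+Rf.apply([0,0,.038+.029])
    b=inverse_kinematics(tp(c,qs),qs); b2=inverse_kinematics(tp(c+Rf.apply([0,0,.06]),qs),qs)
    print(k,a,b,b2,sep="\n")
print(c,read_time_s())
```

```text
[321.335 244.385]
0
[ 0.703  0.585 -0.454  1.891  0.365  0.747 -1.041]
[-1.023  0.311  0.951  2.216 -0.416  0.457 -1.456]
[-1.326  0.127  1.219  2.222 -0.091  0.565 -1.728]
3.141592653589793
[ 1.122  0.825 -1.02   1.873  0.865  0.966  1.755]
[ 0.795  0.417 -1.084  2.144  0.835  0.636  0.629]
[ 0.994  0.292 -1.274  2.141  0.618  0.691  0.807]
[0.542 0.029 0.122] 19.6
```

View pics/knob.png

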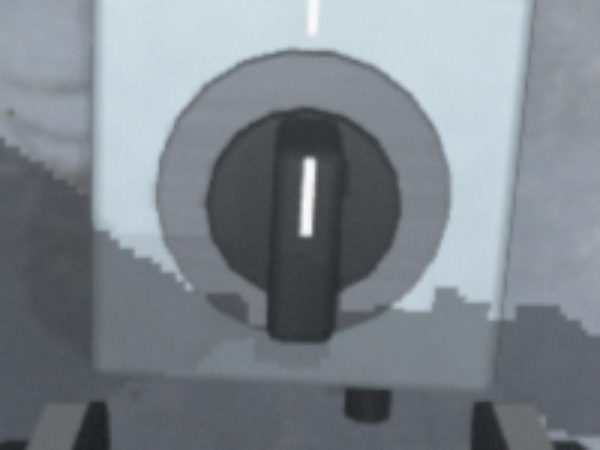

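The knob's pointer at (308,195) lines up with the tick at (313,15), so the dimmer is at its stop. Now the slide.

Run:
```python
from h import *
np.set_printoptions(precision=3,suppress=True)
F=np.load("fit.npz");x,y,yaw=F["slide"]
q=down(yaw+np.pi)
move_ptp(tp([x,y,.12],q),q); f0=read_ft_force()
movel(tp([x,y,.06],q),speed=.15); movel(tp([x,y,.030],q),speed=.06)
f=read_ft_force()-f0;print(f,read_eef_pos(),read_qpos())
if np.abs(f).max()<5:
    move_gripper(0,30);print(read_finger_gap(),read_grasp_force(),read_ft_force())
    if read_finger_gap()>.01:
        movel(tp([x,y,.14],q),speed=.12);pause(.3);print(read_finger_gap(),read_grasp_force(),read_ft_force(),read_ft_torque())
        w=read_camera("wrist");p=camera_params("wrist");np.savez("ws.npz",im=w,K=p["K"],T=p["camera_from_world"])
        cv2.imwrite("pics/held.png",cv2.resize(w[180:400,170:470],(600,440))[:,:,::-1])
        print(proj(p,tp([x,y,.14],q)-[0,0,.0375]),read_time_s())
```

```text
[-0.385 -0.847  0.471] [ 0.531 -0.225 -0.008] [ 1.136  0.839 -1.043  1.872  0.884  0.981  1.743]
0.013427826371744186 29.979971945285797 [-0.005 -0.106  1.349]
0.013521069375265536 29.542002081871033 [ 0.404 -0.531 -2.248] [-0.024 -0.014 -0.001]
[[318.51  270.389]] 24.2583
```

View pics/held.png

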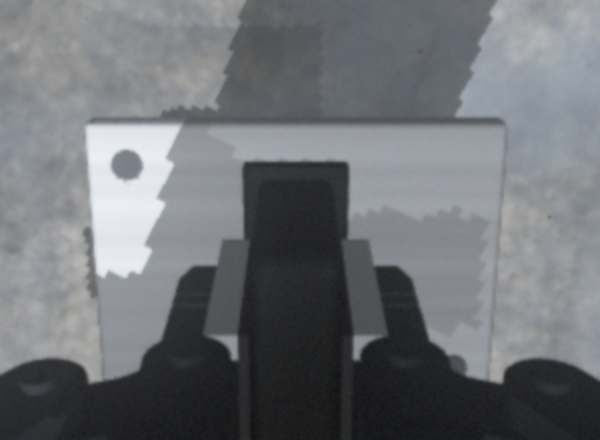

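The slide is held square, with its plate edge from (86,122) to (505,121), symmetric about the fingers and within about 1 mm along the rib. Next is the stage: hover, then a guarded press.

```bash
cat > place.py <<'E'
from h import *
np.set_printoptions(precision=3,suppress=True)
F=np.load("fit.npz");sx,sy,syaw,tilt=F["stage"]
Rf=R.from_euler('z',syaw)*R.from_euler('y',-tilt);n=Rf.apply([0,0,1])
c=np.array([sx,sy,.058])+.038*n
q=(Rf*R.from_euler('z',np.pi)*R.from_quat([1,0,0,0])).as_quat()
H=.030
def at(s): return tp(c+n*(H+s),q)   # s = gap of underside above 'out' face
def ft():
    a=[];b=[]
    for _ in range(8): a.append(read_ft_force());b.append(read_ft_torque());pause(.012)
    return np.mean(a,0),Rf.inv().apply(np.mean(b,0))
E
python3 - <<'E'
from place import *
p=np.array(read_eef_pos());movel(p+[0,0,.05],speed=.2)
move_ptp(at(.07),q); print(read_qpos())
movel(at(.012),speed=.1); pause(.3)
f0,t0=ft(); np.savez("base.npz",f=f0,t=t0); print("base",f0,t0)
for s in np.arange(.010,-.0095,-.001):
    movel(at(s),speed=.02); f,t=ft(); fn=(f-f0)@n
    print(round(s*1e3,1),round(fn,2),Rf.inv().apply(f-f0)[:2],t-t0,round((np.array(read_eef_pos())-tp(c+n*H,q))@n*1e3,2))
    if fn>4.5: break
print(read_time_s(),read_finger_gap())
E
```

```text
[ 1.033  0.261 -1.303  2.139  0.564  0.698  0.854]
base [-0.247  0.015 -1.326] [-0.005  0.436 -0.005]
10.0 -0.75 [ 0.523 -0.415] [0.011 0.015 0.013] 9.94
9.0 -0.16 [0.025 0.058] [0.013 0.001 0.02 ] 8.97
8.0 -0.11 [0.647 0.027] [ 0.014 -0.005 -0.001] 7.96
7.0 -0.48 [0.195 0.469] [0.017 0.001 0.006] 6.97
6.0 -0.2 [ 0.114 -0.15 ] [0.022 0.006 0.013] 5.97
5.0 -0.41 [ 0.146 -0.001] [ 0.008 -0.01   0.011] 4.96
4.0 -0.36 [0.105 0.269] [-0.     0.002  0.012] 3.97
3.0 -0.2 [0.172 0.13 ] [0.003 0.005 0.009] 2.97
2.0 0.01 [0.27  0.232] [ 0.001  0.02  -0.01 ] 1.97
1.0 1.29 [ 0.338 -0.008] [-0.009 -0.02   0.003] 1.1
0.0 3.23 [-0.232 -0.033] [-0.055 -0.001 -0.006] 0.11
-1.0 4.43 [-0.661 -0.536] [-0.058 -0.008  0.015] -0.9
-2.0 5.51 [-0.552 -0.1  ] [-0.074 -0.022 -0.02 ] -1.94
30.875 0.013361400269110165
```

Run:
```python
from place import *
b=np.load("base.npz");f0,t0=b["f"],b["t"]
for s in (-.003,-.004):
    movel(at(s),speed=.02); pause(.15); f,t=ft(); fn=(f-f0)@n
    print(round(s*1e3,1),round(fn,2),Rf.inv().apply(f-f0)[:2],t-t0,R.from_quat(read_tcp_rot()).inv().__mul__(R.from_quat(q)).magnitude())
w=read_camera("wrist");p=camera_params("wrist");np.savez("wp.npz",im=w,K=p["K"],T=p["camera_from_world"])
S=read_camera("scene");np.savez("wsc.npz",im=S)
a=cv2.resize(w[160:370,180:460],(800,600),interpolation=cv2.INTER_CUBIC);a=np.clip(255*(a/255.)**.7,0,255)
s2=cv2.resize(S[185:275,285:385],(266,240),interpolation=cv2.INTER_CUBIC);a[-240:,-266:]=s2
cv2.imwrite("pics/placed.png",a[:,:,::-1])
# predicted face corners and slide plate-top corners (pressed 5 mm)
fc=np.array([[-40,-52,0],[-40,52,0],[40,-52,0],[40,52,0]])/1e3;pc=np.array([[-30,-40,6],[-30,40,6],[30,-40,6],[30,40,6]])/1e3
for o in (fc,pc): print((proj(p,c-.005*n+Rf.apply(o))-[180,160])*[800/280,600/210])
print(read_time_s())
```

```text
-3.0 6.5 [-0.128 -0.407] [-0.081 -0.067  0.004] 0.0003459485941929013
-4.0 7.47 [-0.595 -0.24 ] [-0.103 -0.041  0.021] 0.00033951920277133037
[[  5.146 142.545]
 [785.393 142.61 ]
 [ 54.746 656.315]
 [734.974 656.474]]
[[ 89.65  227.084]
 [700.933 227.151]
 [120.189 623.256]
 [669.748 623.38 ]]
31.9083[ WARN:0@4.918] global loadsave.cpp:1063 imwrite_ Unsupported depth image for selected encoder is fallbacked to CV_8U.
```

View pics/placed.png

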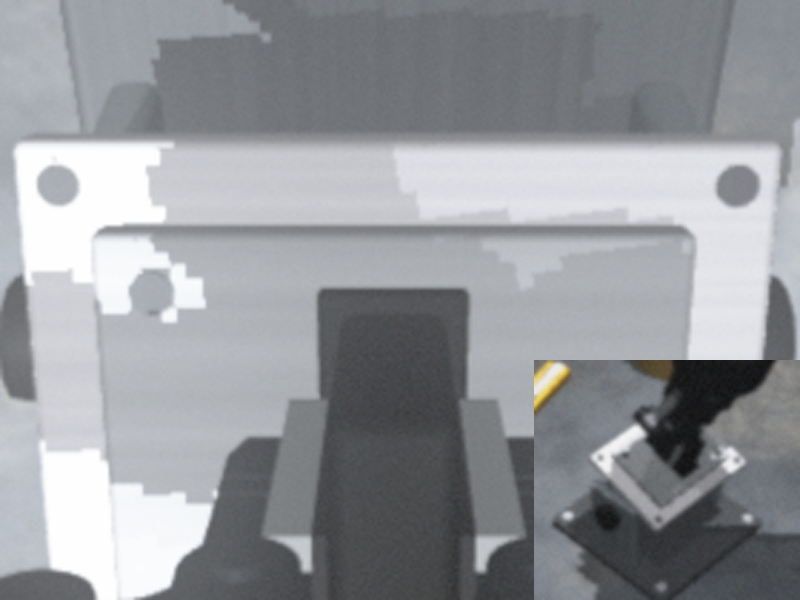

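The slide is centred: the side margins are about 73 and 77 px in the wrist view (under 1 mm off), and it sits about 1 mm up the slope. Its front edge is parallel to the face edge (rows 230 and 140, level). The pressing force is 7.5 N, so the face is about 4.5-5 mm in, and the low moments show it is flush. I'll hand it in.

```bash
python3 -c "
from bench import *
print(read_grasp_force(),read_finger_gap(),read_time_s());print(sign_off())"
```

```text
30.708800554275513 0.013555500624400004 31.9083
the job is handed in; nothing more can be done
None
```

I handed the job in at 31.9 s, with the dimmer at its anticlockwise stop and the slide still gripped (about 30 N), flush and centred on the face, pressed at about 7.5 N (roughly 4.5–5 mm in); sign-off returned no verdict, so I don't know how it was judged.

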